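# Seat the keyed platen of the test fixture and latch it

### The job

The notched round platen on the test fixture is sitting too high, resting on top of the key instead of over it. Push it round by its upright drive pin, without lifting it off its shaft, until the notch meets the key and the platen drops fully home; then swing the latch all the way in over its rim. Do not bump the dial-gauge stand, and leave the other things on the bench where they are.

Things in the scene. Friction and masses are not known exactly. Their poses are not given: they have to be found in the camera images.
- fixture: Fixed fixture, other place and yaw each time: grey base plate 200 x 200 x 16 mm, on it a round dark steel seat, diameter 144 mm, its top 32 mm above the bench; from its centre rises a steel shaft, diameter 30 mm, its top 92 mm above the bench. Origin: on the bench under the shaft's axis, centre of the plate's underside; x points from the shaft along the key, z up.
- key_tip (a point): Outer end of the fixture's one key, at its top: a straight radial steel bar on the seat, 10 mm wide, 14 mm high (top 46 mm above the bench, its upper 4 mm chamfered to 6 mm wide), from the shaft to 70 mm from the axis, so this end always shows beyond the platen.
- platen: Loose steel platen, about 0.6 kg: disc of diameter 110 mm, 16 mm thick, hub of diameter 42 mm up to 60 mm above its underside, round through bore of 31 mm. It starts on the shaft, resting on top of the key (origin 46 mm above the bench, perhaps leaning 1 to 2 degrees), and turns with light friction, about 1 to 3 N at its pin. Origin: centre of its underside; x points along the notch, z up.
- notch (a point): Underside of the platen's rim in the middle of its one radial notch, 14 mm wide (2 mm play each side of the key), cut through the whole disc from bore to rim, 55 mm from the axis. It starts 40 to 180 degrees from the key, either way. Once over the key, the platen drops 14 mm onto the seat by its own weight: origin 32 mm above the bench, hub top level with the shaft top.
- drive_pin (a point): Centre of the top of the platen's upright drive pin: steel, diameter 12 mm, 50 mm tall above the disc's top face, 46 mm from the platen's axis, 120 degrees counter-clockwise (seen from above) from the notch.
- latch (a joint): Angle of the swing latch (rad): 2.2 = fully in, at its stop, the blade pointing at the shaft over the platen's rim; smaller = more open, 0 = wide open. It closes clockwise seen from above, about a vertical axis; starts at 0.2 to 1.0 and stays where it is left. Pushing it takes about 1 to 2 N at its peg.
- latch_tip (a point): Free end of the latch's blade, underside: a dark steel bar 14 mm wide, 8 mm thick, reaching 54 mm from the pivot, underside 50 mm above the bench. It passes 2 mm over a seated platen but strikes the side of a platen that is still up on the key.
- latch_pivot (a point): Point on the latch's pivot axis, 50 mm above the bench, 88 mm from the shaft's axis, at -100 degrees from the fixture's x axis (seen from above, counter-clockwise positive).
- latch_peg (a point): Centre of the top of the latch's upright peg: diameter 10 mm, standing 34 mm above the blade (top 92 mm above the bench), 40 mm from the pivot axis along the blade.
- gauge_stand: Fixed dial-gauge stand, not to be touched: base block 46 x 50 x 50 mm, column of diameter 14 mm to 200 mm high, at 165 mm height an arm along its own +y that carries a dial gauge of diameter 44 mm 60 mm from the column with a stem down to 105 mm. Origin: centre of its underside. It stands 140 to 175 mm from the shaft, on the key's side.
- weight_big: Bystander: round steel calibration weight, diameter 44 mm, 69 mm high with its knob, loose on the bench. Origin: centre of its underside.
- weight_small: Bystander: round steel calibration weight, diameter 32 mm, 54 mm high with its knob, loose on the bench. Origin: centre of its underside.
- nut_a: Bystander: hexagon nut, 30 mm across flats, 16 mm high, loose on the fixture's base plate. Origin: centre of its underside.
- nut_b: Bystander: hexagon nut, 30 mm across flats, 16 mm high, loose on the fixture's base plate. Origin: centre of its underside.
- mouse: Bystander: black computer mouse 105 x 60 x 26 mm, loose. Origin: centre of its underside.
- screwdriver: Bystander: screwdriver 150 mm long, lying along its x axis, loose.
- case: Bystander: grey plastic coupon case 75 x 50 x 28 mm, loose. Origin: centre of its underside.
Things that resemble listed ones, but are neither listed nor needed, are in the scene too. Leave any blue or purple look-alike of the platen alone.

How it is judged:
By the outcome, as a careful person would: the job done as asked, in the order asked, and still so for the second after the job is handed in, with the robot touching nothing.
It also fails if it takes over 64 s, if anything falls off the work surface, if the arm or the gripper's body presses on something with over 40 N, if the wrist force passes 120 N, or if a joint passes its speed limit or range.

### The arm

A 6-joint arm with a two-finger parallel gripper is mounted at the origin on the work surface. World frame = base frame: x ahead of the robot, y to its left, z up, the work surface at z = 0. Lengths are in m, angles in degrees, forces in N, time in s.
With the tool pointing down it reaches from about 0.35 to 0.775 m from the base axis. Payload 7.3 kg.
Tool frame: the origin (TCP) lies at the very end of the fingers, on their centre line; the grasp point (between the pads) lies manip.tcp_to_grasp behind it (manip.tcp_to_grasp is the distance from the TCP to the grasp point, in m); z points along the fingers, y is the line along which they close (so a half turn about z gives the same grasp; the last joint's range is limited). The gripper opens to 92 mm and grips with 3 to 60 N. Pads are 19 mm wide; open, the fingers measure 130 mm over their backs; the gripper's body (75 mm by 190 mm) begins 47 mm behind the grasp point.
Start: joints at [-83.824, 19.595, 87.324, -0, 73.075, -8.365], TCP at [0.132, -0.508, 0.227] pointing down, gripper open.
Joint ranges: [-145.02, 145.02], [-44.19, 115.74], [2.07, 154.8], [-57.11, 237.11], [16.16, 152.29], [-177.93, 177.93]. Speed limits (degrees/s): [147.25, 147.25, 180, 180, 180, 180].

### API

Orientations are given as [roll, pitch, yaw] about the fixed x, y, z axes, in that order (R = Rz(yaw) Ry(pitch) Rx(roll)).
In Python, from rig import manip, eyes, ticket gives the robot as it stands.
- The arm moves only by the tool send_rows, never from a script. Its argument "motion" is a list of rows, each a list of 7 numbers: the shift along the tool's x, y, z in mm, then the turn, a rotation vector about the tool's x, y, z in degrees, then the gripper's target within -1 to 1 (shut at 1, half-way at 0, fully open at -1). In form: [[tx, ty, tz, rx, ry, rz, claw], ...]. A call has 1 to 5 rows; each row shifts and turns the commanded pose from where the row before left it, along the tool's axes as they then stand; what a row does not reach is not made up. A row lasts 1/12 s, in which the tool goes at most 41.7 mm and 7.16 degrees, less where a joint would pass 70% of its speed; a pose out of reach is approached as far as the arm can. A call is refused whole if a number of a shift passes 41.7 or a number of a turn 7.16, either way. A call with a gripper value outside its range is refused whole. The fingers move at their own pace and stop on an object; the grip force is fixed at half the most. Time passes only in rows, so rows that do not move let the fingers close. It gives the time, the measured TCP pose, the force, the opening and the grip force at its end, in the units of the state.
- manip.state(): the state, without advancing time (a new reading comes with each control period).
- eyes.get_image(name): name is "side" or "top" or "wrist"; returns (picture, depth): 420x560x3 uint8, blue, green, red; 420x560 float32, m along the optical axis (not along the pixel's ray), 0 where there is no reading.
- eyes.camera_model(name): a dict with "mtx" (3x3 intrinsics, pixels), "rvec" (rotation vector, rad) and "tvec" (3), from world to camera coordinates, as OpenCV has them; the wrist camera has in their place "hand_eye" (4x4, takes a point from camera to tool coordinates, whose origin is the TCP and whose axes are the flange's). Camera axes: x right, y down, z forward; pixel columns grow to the right and rows downward; lengths in m; the calibration is good to about 2 mm. A picture is of the moment at which its call begins: read the wrist's pose just before it. camera_model takes no time and is no camera call.
- ticket.hand_in(): hands the job in; it is judged then, once.
The state is a dict: "time_s": time; "joint_pos": joint angles; "qvel": joint speeds; "tau": joint torques, N m; "position": TCP position; "tcp_rot": TCP orientation; "force": force on the tool from outside, world axes, zero at the start; "torque": the same for the moment, N m; "opening": finger opening in m; "finger_force": force on a finger pad.
Only numpy, scipy, OpenCV 4.12 (cv2) and the standard library are available. Lean on these libraries where they do the work, as an engineer would, in place of code of your own. Each camera call takes 0.05 s, during which the arm holds its last target. There are 200 camera calls.

## Working session

There is one attempt and no reset: what is moved stays moved. The work goes in short steps, Python scripts to look and compute and a tool call to move; the robot and the scene stay as the last step left them, time stands still between calls to the robot, and variables do not carry over. Pictures are saved under pics/ and viewed, at most 10 in all, crops included, and the job is handed in when it is done.

Besides the shell and the picture viewer there is one more tool, called after "Call:" as name(argument=value, ...) on one line, values as JSON. send_rows: Moves the arm, as the interface text tells. Its arguments: {"type":"object","properties":{"motion":{"type":"array","items":{"type":"array","items":{"type":"number"}}}},"required":["motion"]}

```bash
mkdir -p pics; ls; python3 - <<'E'
from rig import manip, eyes, ticket
import cv2,numpy as np
print(manip.state(), manip.tcp_to_grasp)
a,da=eyes.get_image("top"); b,db=eyes.get_image("side")
np.savez("v0.npz",a=a,da=da,b=b,db=db)
cv2.imwrite("pics/top0.png",cv2.resize(a,(800,600))); cv2.imwrite("pics/side0.png",cv2.resize(b,(800,600)))
for n in("top","side"):
    m=eyes.camera_model(n);R=cv2.Rodrigues(np.array(m["rvec"]))[0];print(n,m["mtx"],-R.T@np.array(m["tvec"]).ravel(),R[2])
E
```

```text
pics
{'time_s': 0.0, 'joint_pos': array([-8.38217585e+01,  1.96339320e+01,  8.73764966e+01, -1.64123759e-04,
        7.30748992e+01, -8.36505492e+00]), 'qvel': array([ 0.07021419,  0.02206873,  0.05060241,  0.05321831, -0.00875421,
       -0.00740084]), 'tau': array([ 2.95395446e-03, -4.31244206e+01, -2.44215006e+01,  7.19854049e-02,
        5.60346083e-02, -1.53154861e-04]), 'position': array([ 0.13181154, -0.50776733,  0.22607212]), 'tcp_rot': array([-1.79915557e+02, -1.22581745e-02,  1.45433353e+01]), 'force': array([-0.63970663,  0.68635273, -0.5262221 ]), 'torque': array([ 0.01423628, -0.07319817,  0.04369117]), 'finger_force': 0.0, 'opening': 0.09205349966490879} 0.0188
top [[413.27293365   0.         282.37846828]
 [  0.         413.27293365 213.88596119]
 [  0.           0.           1.        ]] [0.44279873 0.04136357 0.73559057] [ 0.22338327 -0.02042482 -0.97451667]
side [[417.96862346   0.         277.69575487]
 [  0.         417.96862346 216.8786121 ]
 [  0.           0.           1.        ]] [0.27749186 0.53491156 0.46101102] [ 0.47456935 -0.71707529 -0.51047719]
```

View pics/top0.png

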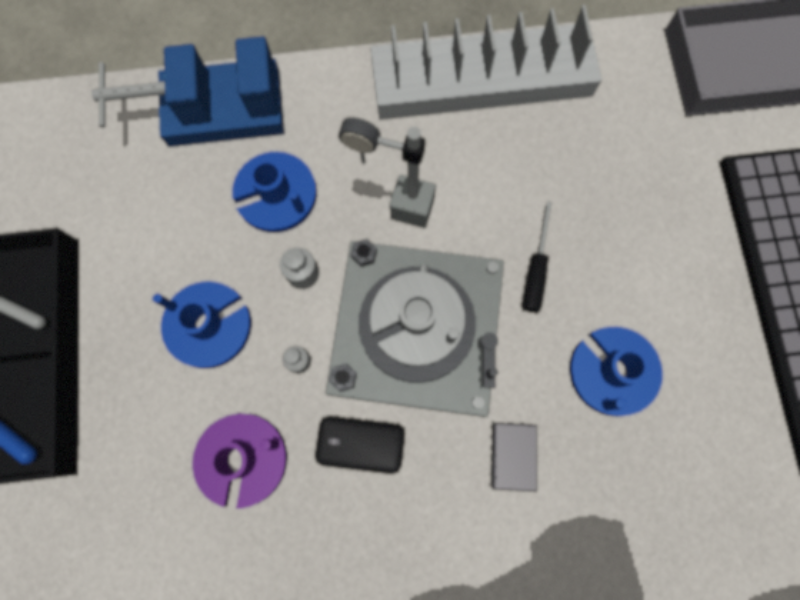

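View pics/side0.png

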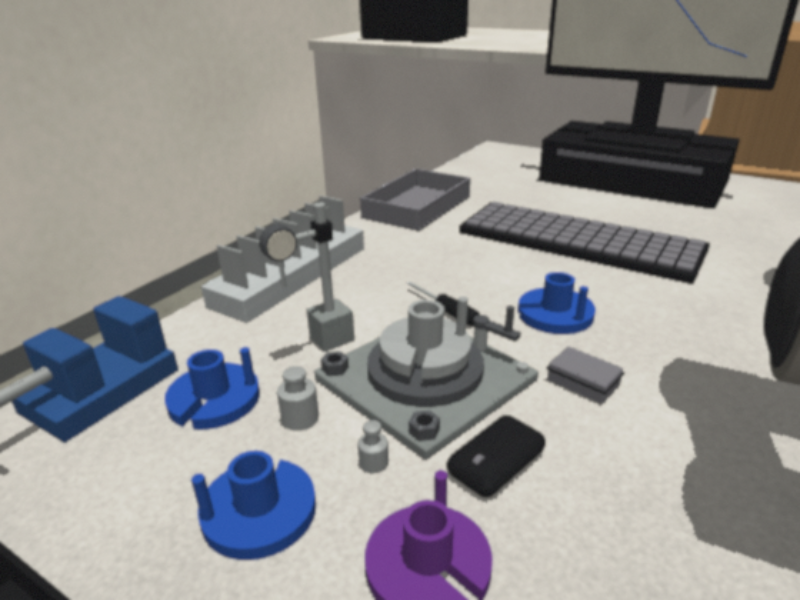

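The top view (800x600) shows the platen centre at about (418,312), the key tip at (423,268), the notch pointing lower left to (375,345) and the drive pin at (452,337). The latch is on the right, with its peg at (490,372), and the gauge stand is above at (412,200). So the platen has to turn clockwise by roughly 120°. I'll get metric values from an enlarged crop.

```bash
cat > h.py <<'E'
import numpy as np,cv2
from rig import manip,eyes,ticket
from scipy.spatial.transform import Rotation as Ro
def cast(n,uv,z):
    m=eyes.camera_model(n);R=cv2.Rodrigues(np.array(m["rvec"]))[0];t=np.array(m["tvec"]).ravel()
    return castT(m["mtx"],R.T,-R.T@t,uv,z)
def castT(K,Rwc,c,uv,z):
    p=cv2.undistortPoints(np.array(uv,float).reshape(-1,1,2),np.array(K),None).reshape(-1,2)
    d=np.c_[p,np.ones(len(p))]@Rwc.T
    return c+d*((z-c[2])/d[:,2])[:,None]
def proj(n,P):
    m=eyes.camera_model(n);return cv2.projectPoints(np.array(P,float),np.array(m["rvec"]),np.array(m["tvec"]),np.array(m["mtx"]),None)[0].reshape(-1,2)
E
python3 - <<'E'
from h import *
v=np.load("v0.npz");a,b=v["a"],v["b"]
A=cv2.resize(a[160:300,220:360],(560,560),interpolation=cv2.INTER_CUBIC)
B=cv2.resize(b[190:330,210:390],(720,560),interpolation=cv2.INTER_CUBIC)
cv2.imwrite("pics/c1.png",A);cv2.imwrite("pics/c2.png",B)
c=cast("top",[(418*.7,312*.7)],.1)[0];print(c)
E
```

```text
[0.57934203 0.01292255 0.1       ]
```

View pics/c1.png

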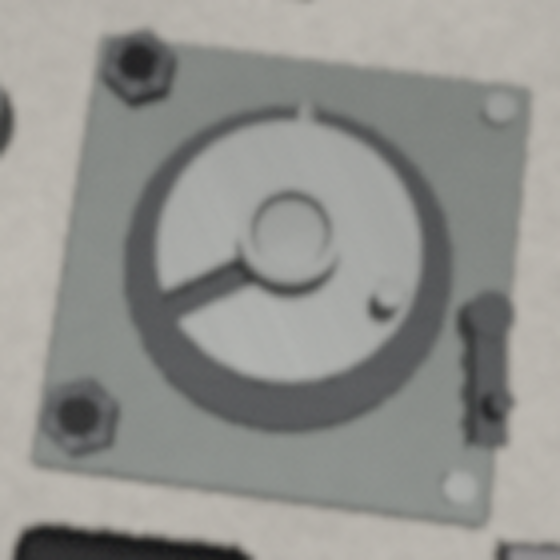

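View pics/c2.png

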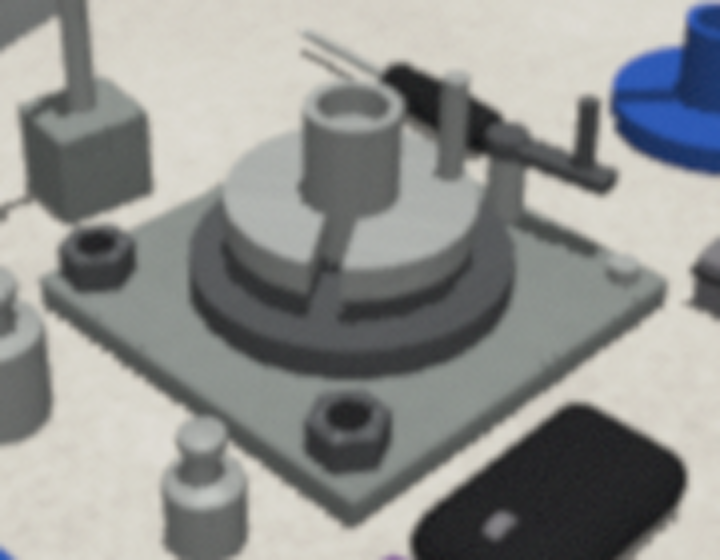

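Crop c1 shows the hub at (290,230), pin top at about (387,296), key tip at (305,108), notch rim at (168,306), latch pivot at (487,310) and peg at about (491,400). Crop c2 confirms the heights: the pin top is at (455,78), the peg top at (588,100) and the hub top at (352,100). The nuts sit on two plate corners.

```bash
python3 - <<'E'
from h import *
def T(p,z): return cast("top",[(220+p[0]/4-.375,160+p[1]/4-.375)],z)[0]
def S(p,z): return cast("side",[(210+p[0]/4-.375,190+p[1]/4-.375)],z)[0]
cor=[T(p,.016) for p in [(105,38),(530,90),(487,525),(35,465)]]
print("plate centre",np.mean(cor,0),[np.linalg.norm(cor[i]-cor[i-1]) for i in range(4)])
c=np.mean(cor,0)[:2]
for n,p,z in [("hub",(290,232),.104),("pin",(387,296),.112),("key",(306,108),.046),("notch",(168,306),.062),("pivot",(487,310),.058),("peg",(491,400),.092)]:
    q=T(p,z)[:2];d=q-c;print("top",n,q.round(4),np.linalg.norm(d).round(4),np.degrees(np.arctan2(d[1],d[0])).round(1))
for n,p,z in [("hub",(352,102),.106),("pin",(456,76),.112),("peg",(588,100),.092),("pivot",(510,133),.058)]:
    q=S(p,z)[:2];d=q-c;print("side",n,q.round(4),np.linalg.norm(d).round(4),np.degrees(np.arctan2(d[1],d[0])).round(1))
for n,p,z in[("g",(360*.7,135*.7),.165),("col",(414*.7,133*.7),.2)]:print(n,cast("top",[p],z))
for n,p,z in[("g",(280*.7,243*.7),.165),("col",(320*.7,208*.7),.2)]:print(n,cast("side",[p],z))
E
```

```text
plate centre [0.58048191 0.01252271 0.016     ] [np.float64(0.19590992245032302), np.float64(0.195297324511085), np.float64(0.19611191775879203), np.float64(0.1960134903184398)]
top hub [0.5798 0.0137] 0.0013 120.3
top pin [ 0.5488 -0.0197] 0.0452 -134.5
top key [ 0.6463 -0.0025] 0.0675 -12.9
top notch [0.5638 0.0657] 0.0557 107.4
top pivot [ 0.5472 -0.0654] 0.0847 -113.1
top peg [ 0.5067 -0.0563] 0.1009 -137.0
side hub [0.5818 0.0146] 0.0025 58.8
side pin [ 0.5497 -0.0171] 0.0427 -136.1
side peg [ 0.5065 -0.0584] 0.1025 -136.2
side pivot [ 0.5463 -0.0678] 0.0873 -113.1
g [[0.76379402 0.053387   0.165     ]]
col [[ 0.73978237 -0.00109246  0.2       ]]
g [[0.76059098 0.05659518 0.165     ]]
col [[0.73098849 0.01136148 0.2       ]]
```

Call:
send_rows(motion=[[31,-21.7,1.5,0,0,0,0.48],[31,-21.7,1.5,0,0,0,0.48],[31,-21.7,1.5,0,0,0,0.48],[31,-21.7,1.5,0,0,0,0.48],[31,-21.7,1.5,0,0,0,0.48]])

```text
time_s: 0.52
position: [0.2553, -0.3626, 0.2189]
tcp_rot: [-180.0, 0.0, 14.5]
force: [1.5, -0.9, 0.4]
opening: 0.0632
finger_force: 0.0
```

Call:
send_rows(motion=[[31,-21.7,1.5,0,0,0,0.48],[31,-21.7,1.5,0,0,0,0.48],[31,-21.7,1.5,0,0,0,0.48],[31,-21.7,1.5,0,0,0,0.48],[31,-21.7,1.5,0,0,0,0.48]])

```text
time_s: 0.93
position: [0.3781, -0.2185, 0.2115]
tcp_rot: [-180.0, 0.0, 14.5]
force: [0.9, -0.6, -0.7]
opening: 0.0296
finger_force: 0.0
```

Call:
send_rows(motion=[[31,-21.7,1.5,0,0,0,0.48],[31,-21.7,1.5,0,0,0,0.48],[31,-21.7,1.5,0,0,0,0.48],[31,-21.7,1.5,0,0,0,0.48],[31,-21.7,1.5,0,0,0,0.48]])

```text
time_s: 1.35
position: [0.501, -0.0745, 0.2039]
tcp_rot: [-180.0, 0.0, 14.6]
force: [0.5, -0.7, 0.3]
opening: 0.0239
finger_force: 0.0
```

Call:
send_rows(motion=[[31,-21.7,1.5,0,0,0,0.48],[31,-21.7,1.5,0,0,0,0.48],[0,0,0,0,0,-6.9,0.48],[0,0,0,0,0,-6.9,0.48],[0,0,0,0,0,-6.9,0.48]])

```text
time_s: 1.77
position: [0.5493, -0.0178, 0.2003]
tcp_rot: [-179.9, 0.1, 35.7]
force: [0.1, 0.2, 0.0]
opening: 0.0236
finger_force: 0.0
```

Call:
send_rows(motion=[[0,0,0,0,0,-6.9,0.48],[0,0,0,0,0,-6.9,0.48],[0,0,0,0,0,-6.9,0.48],[0,0,0,0,0,0,0.48],[0,0,0,0,0,0,0.48]])

```text
time_s: 2.18
position: [0.5491, -0.0188, 0.2009]
tcp_rot: [-180.0, 0.0, 55.7]
force: [-0.1, -0.6, -0.1]
opening: 0.0242
finger_force: 0.0
```

One close look with the wrist camera.

```bash
cat >> h.py <<'E'
def wrist(name):
    s=manip.state();im,d=eyes.get_image("wrist");m=eyes.camera_model("wrist")
    Rt=Ro.from_euler("xyz",s["tcp_rot"],degrees=True).as_matrix();H=np.array(m["hand_eye"])
    np.savez(name+".npz",im=im,d=d,K=m["mtx"],R=Rt@H[:3,:3],c=Rt@H[:3,3]+s["position"])
    cv2.imwrite("pics/"+name+".png",im)
def W(name,uv,z):
    v=np.load(name+".npz");return castT(v["K"],v["R"],v["c"],uv,z)
E
python3 -c "
from h import *
wrist('w1')
v=np.load('w1.npz');print(v['c'],v['R'][:,2])"
```

```text
[0.59462218 0.04796056 0.35939894] [-0.17049257 -0.24616614 -0.95411452]
```

View pics/w1.png

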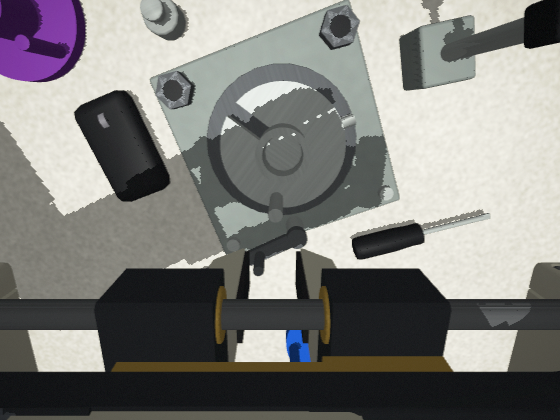

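The wrist view shows the hub at (282,150), the pin spanning from (276,200) at its base to about (276,215) at its top, and the key tip at (348,121). The peg is at about (258,265) and the latch pivot at (297,238).

```bash
python3 - <<'E'
from h import *
for n,p,z in [("hub",(282,152),.106),("pintop",(276,214),.112),("pinbase",(276,200),.062),("key",(352,120),.046),("notch",(229,107),.062),("pegtop",(258,268),.092),("pivot",(297,238),.058)]:
    print(n,W("w1",[p],z)[0].round(4))
v=np.load("w1.npz");print(v["d"][195:225:4,276],v["d"][150,282])
E
```

```text
hub [0.5809 0.0158 0.106 ]
pintop [ 0.5508 -0.0205  0.112 ]
pinbase [ 0.5495 -0.0232  0.062 ]
key [ 0.6457 -0.0035  0.046 ]
notch [0.5625 0.067  0.062 ]
pegtop [ 0.506  -0.0586  0.092 ]
pivot [ 0.5443 -0.0671  0.058 ]
[0.2962432  0.2840483  0.27305394 0.2610959  0.25971812 0.2618045
 0.26255715 0.36356795] 0.26581922
```

Call:
send_rows(motion=[[-1,0.5,30,0,0,0,0.48],[0,0,30,0,0,0,0.48],[0,0,30,0,0,0,0.48],[0,0,20,0,0,0,0.48],[0,0,15,0,0,0,0.48]])

```text
time_s: 2.65
position: [0.548, -0.0198, 0.0739]
tcp_rot: [-179.8, 0.1, 55.7]
force: [-0.5, 1.1, 0.2]
opening: 0.0237
finger_force: 0.0
```

```bash
python3 - <<'E'
from h import *
s=manip.state();print(s["position"],s["force"],s["joint_pos"])
# plan: pin arc from -134 clockwise to +107 about C; tool yaw 56 -> -63 ; rows in tool frame
C=np.array([.5807,.0133]);r=.046
def plan(p,psi,phis,dpsi):
    for f in phis:
        q=C+r*np.array([np.cos(np.radians(f)),np.sin(np.radians(f))]);w=(q-p)*1000
        c,sn=np.cos(np.radians(psi)),np.sin(np.radians(psi))
        print(f.round(1),[round(c*w[0]+sn*w[1],1),round(sn*w[0]-c*w[1],1),0,0,0,dpsi,.48]);p=q;psi-=dpsi
plan(s["position"][:2],55.7,-134-5*np.arange(0,24),5)
E
```

```text
[ 0.54798487 -0.01978308  0.07386309] [-0.4876035   1.10632396  0.18176143] [-1.00727987e+01  3.16211252e+01  9.46377158e+01 -8.01775727e-03
  5.39198851e+01  2.41888603e+01]
-134 [np.float64(0.4), np.float64(0.6), 0, 0, 0, 5, 0.48]
-139 [np.float64(0.5), np.float64(-4.0), 0, 0, 0, 5, 0.48]
-144 [np.float64(0.5), np.float64(-4.0), 0, 0, 0, 5, 0.48]
-149 [np.float64(0.5), np.float64(-4.0), 0, 0, 0, 5, 0.48]
-154 [np.float64(0.5), np.float64(-4.0), 0, 0, 0, 5, 0.48]
-159 [np.float64(0.5), np.float64(-4.0), 0, 0, 0, 5, 0.48]
-164 [np.float64(0.5), np.float64(-4.0), 0, 0, 0, 5, 0.48]
-169 [np.float64(0.5), np.float64(-4.0), 0, 0, 0, 5, 0.48]
-174 [np.float64(0.5), np.float64(-4.0), 0, 0, 0, 5, 0.48]
-179 [np.float64(0.5), np.float64(-4.0), 0, 0, 0, 5, 0.48]
-184 [np.float64(0.5), np.float64(-4.0), 0, 0, 0, 5, 0.48]
-189 [np.float64(0.5), np.float64(-4.0), 0, 0, 0, 5, 0.48]
-194 [np.float64(0.5), np.float64(-4.0), 0, 0, 0, 5, 0.48]
-199 [np.float64(0.5), np.float64(-4.0), 0, 0, 0, 5, 0.48]
-204 [np.float64(0.5), np.float64(-4.0), 0, 0, 0, 5, 0.48]
-209 [np.float64(0.5), np.float64(-4.0), 0, 0, 0, 5, 0.48]
-214 [np.float64(0.5), np.float64(-4.0), 0, 0, 0, 5, 0.48]
-219 [np.float64(0.5), np.float64(-4.0), 0, 0, 0, 5, 0.48]
-224 [np.float64(0.5), np.float64(-4.0), 0, 0, 0, 5, 0.48]
-229 [np.float64(0.5), np.float64(-4.0), 0, 0, 0, 5, 0.48]
-234 [np.float64(0.5), np.float64(-4.0), 0, 0, 0, 5, 0.48]
-239 [np.float64(0.5), np.float64(-4.0), 0, 0, 0, 5, 0.48]
-244 [np.float64(0.5), np.float64(-4.0), 0, 0, 0, 5, 0.48]
-249 [np.float64(0.5), np.float64(-4.0), 0, 0, 0, 5, 0.48]
```

Call:
send_rows(motion=[[0.5,-4,0,0,0,5,0.48],[0.5,-4,0,0,0,5,0.48],[0.5,-4,0,0,0,5,0.48],[0.5,-4,0,0,0,5,0.48],[0.5,-4,0,0,0,5,0.48]])

```text
time_s: 3.07
position: [0.537, -0.0046, 0.0761]
tcp_rot: [179.9, -0.0, 30.5]
force: [1.2, -0.8, -0.7]
opening: 0.0242
finger_force: 0.9
```

Call:
send_rows(motion=[[0.5,-4,0,0,0,5,0.48],[0.5,-4,0,0,0,5,0.48],[0.5,-4,0,0,0,5,0.48],[0.5,-4,0,0,0,5,0.48],[0.5,-4,0,0,0,5,0.48]])

```text
time_s: 3.48
position: [0.5324, 0.0148, 0.0763]
tcp_rot: [179.9, -0.1, 5.5]
force: [1.6, -1.3, 0.5]
opening: 0.024
finger_force: 1.1
```

Call:
send_rows(motion=[[0.5,-4,0,0,0,5,0.48],[0.5,-4,0,0,0,5,0.48],[0.5,-4,0,0,0,5,0.48],[0.5,-4,0,0,0,5,0.48],[0.5,-4,0,0,0,5,0.48]])

```text
time_s: 3.9
position: [0.5361, 0.0343, 0.0762]
tcp_rot: [180.0, -0.1, -19.5]
force: [0.8, -3.6, -1.2]
opening: 0.0241
finger_force: 1.2
```

Call:
send_rows(motion=[[0.5,-4,0,0,0,5,0.48],[0.5,-4,0,0,0,5,0.48],[0.5,-4,0,0,0,5,0.48],[0.5,-4,0,0,0,5,0.48],[0.5,-4,0,0,0,5,0.48]])

```text
time_s: 4.32
position: [0.5476, 0.0503, 0.0761]
tcp_rot: [179.9, -0.0, -44.5]
force: [-1.4, -2.4, 0.7]
opening: 0.024
finger_force: 1.4
```

```bash
python3 - <<'E'
from h import *
s=manip.state();print(s["position"],s["force"],s["joint_pos"][5])
d=s["position"][:2]-[.5807,.0133];print(np.hypot(*d),np.degrees(np.arctan2(d[1],d[0])))
E
```

```text
[0.5476166  0.05033566 0.07612997] [-1.4272459  -2.43695195  0.66109902] 131.84254234765862
0.049660364087559146 131.77393652942808
```

Call:
send_rows(motion=[[0.6,-3.4,0,0,0,3.5,0.48],[0.6,-3.4,0,0,0,3.5,0.48],[0.6,-3.4,0,0,0,3.5,0.48],[0.4,-2,0,0,0,2,0.48],[0.4,-2,0,0,0,2,0.48]])

```text
time_s: 4.73
position: [0.5586, 0.0579, 0.0759]
tcp_rot: [179.8, 0.1, -58.9]
force: [-5.8, -0.6, 3.4]
opening: 0.0241
finger_force: 2.3
```

Call:
send_rows(motion=[[0.2,-1,0,0,0,1,0.48],[0.2,-1,0,0,0,1,0.48],[0.2,-1,0,0,0,1,0.48],[0.2,-1,0,0,0,1,0.48],[0.2,-1,0,0,0,1,0.48]])

```text
time_s: 5.15
position: [0.5651, 0.0596, 0.0761]
tcp_rot: [-180.0, -0.0, -63.7]
force: [-1.9, 0.2, -1.0]
opening: 0.0237
finger_force: 0.8
```

Call:
send_rows(motion=[[0.2,-1,0,0,0,1,0.48],[0.2,-1,0,0,0,1,0.48],[0.2,-1,0,0,0,1,0.48],[0.2,-1,0,0,0,1,0.48],[0.2,-1,0,0,0,1,0.48]])

```text
time_s: 5.57
position: [0.5702, 0.0608, 0.0763]
tcp_rot: [-180.0, -0.0, -68.7]
force: [-0.6, 0.4, 0.0]
opening: 0.0235
finger_force: 0.0
```

```bash
python3 - <<'E'
from h import *
s=manip.state();print(s["force"],s["joint_pos"][5])
d=s["position"][:2]-[.5807,.0133];print(np.hypot(*d),np.degrees(np.arctan2(d[1],d[0])))
E
```

```text
[-0.5810186   0.44311319  0.03289271] 157.09330554315494
0.04859609941696828 102.43981934794526
```

```bash
python3 - <<'E'
from h import *
b,_=eyes.get_image("side");a,_=eyes.get_image("top")
B=cv2.resize(b[170:310,210:350],(400,400),interpolation=cv2.INTER_CUBIC)
A=cv2.resize(a[160:300,220:360],(400,400),interpolation=cv2.INTER_CUBIC)
cv2.imwrite("pics/s2.png",np.hstack([A,B]))
E
```

```text
(no output)
```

View pics/s2.png

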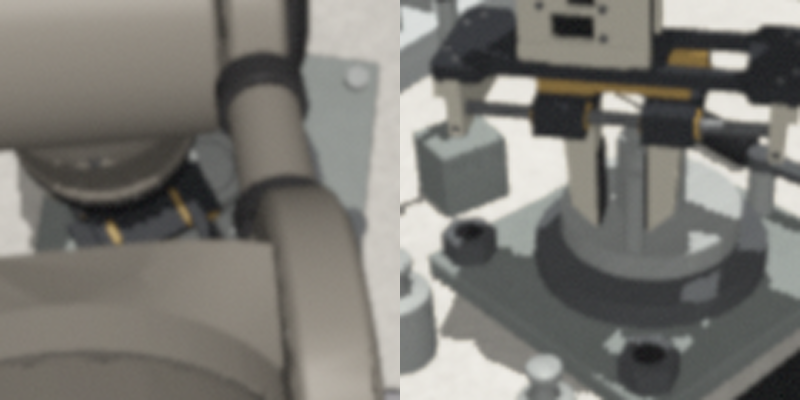

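The side crop shows the pin between the fingers at about (632,180). The disc looks lower, but I can't be sure from this. I'll check by pushing on: a resisted push means the key is engaged.

Call:
send_rows(motion=[[0.2,-1,0,0,0,0.5,0.48],[0.2,-1,0,0,0,0.5,0.48],[0.2,-1,0,0,0,0.5,0.48],[0.2,-1,0,0,0,0.5,0.48],[0,0,0,0,0,0,0.48]])

```text
time_s: 6.08
position: [0.5738, 0.0614, 0.0762]
tcp_rot: [180.0, -0.0, -70.6]
force: [-1.4, -0.6, 0.4]
opening: 0.0239
finger_force: 0.5
```

Call:
send_rows(motion=[[0.2,-1,0,0,0,0,0.48],[0.2,-1,0,0,0,0,0.48],[0,0,0,0,0,0,0.48]])

```text
time_s: 6.33
position: [0.5754, 0.0618, 0.0761]
tcp_rot: [179.9, 0.0, -70.6]
force: [-3.6, -0.1, 2.6]
opening: 0.0238
finger_force: 1.8
```

```bash
python3 -c "
from h import *
wrist('w2')"
```

```text
(no output)
```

View pics/w2.png

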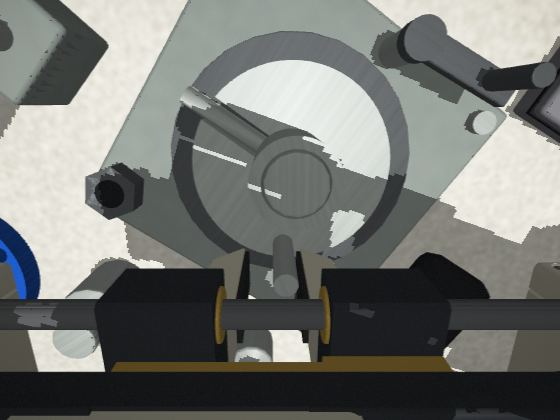

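The wrist view shows the key lying inside the notch, from (190,95) to (265,135). The shaft top at (297,184) looks flush with the hub. I'll check the heights from the depth image.

```bash
python3 - <<'E'
from h import *
v=np.load("w2.npz")
for n,(u,w) in dict(shaft=(297,184),hubL=(256,170),hubR=(335,205),hubT=(310,143),disc1=(350,110),disc2=(220,200),seat=(395,150),disc3=(345,230),disc4=(260,75),disc5=(375,170),pegtop=(545,75)).items():
    d=float(np.median(v["d"][w-2:w+3,u-2:u+3]));K=v["K"]
    p=np.array([(u-K[0,2])/K[0,0],(w-K[1,2])/K[1,1],1])*d;print(n,(v["R"]@p+v["c"]).round(4))
E
```

```text
shaft [0.5808 0.0125 0.0925]
hubL [0.5995 0.0126 0.0927]
hubR [0.5617 0.0158 0.0927]
hubT [ 0.5819 -0.0057  0.0926]
disc1 [ 0.5618 -0.0259  0.0485]
disc2 [0.6126 0.0447 0.0484]
seat [ 0.5239 -0.0147  0.0328]
disc3 [0.5375 0.0378 0.0486]
disc4 [ 0.6125 -0.0264  0.0486]
disc5 [ 0.5359 -0.0009  0.0489]
pegtop [ 0.5042 -0.0611  0.0926]
```

Seated: the disc top is at 48.5 mm and the hub top is level with the shaft top. Next I back off, rise, and move over the latch peg.

Call:
send_rows(motion=[[0,4,0,0,0,0,0.48],[0,0,-30,0,0,0,0.48],[0,0,-32,0,0,0,0.48],[0,0,-32,0,0,0,0.48],[0,0,-30,0,0,0,0.48]])

```text
time_s: 6.8
position: [0.5726, 0.0603, 0.202]
tcp_rot: [-179.9, -0.0, -70.6]
force: [0.7, 0.2, 0.9]
opening: 0.0238
finger_force: 0.0
```

Call:
send_rows(motion=[[22.7,25.5,0,0,0,0,0.48],[22.7,25.5,0,0,0,0,0.48],[22.7,25.5,0,0,0,0,0.48],[22.7,25.5,0,0,0,0,0.48],[0,0,0,0,0,-7,0.48]])

```text
time_s: 7.22
position: [0.5042, -0.0635, 0.2005]
tcp_rot: [180.0, -0.1, -63.8]
force: [0.6, -0.2, 0.7]
opening: 0.0238
finger_force: 0.0
```

Call:
send_rows(motion=[[0,0,0,0,0,-7,0.48],[0,0,0,0,0,-7,0.48],[0,0,0,0,0,-7,0.48],[0,0,0,0,0,-7,0.48],[0,0,0,0,0,-7,0.48]])

```text
time_s: 7.63
position: [0.5066, -0.0595, 0.2004]
tcp_rot: [-180.0, -0.1, -28.2]
force: [0.1, 0.2, 0.1]
opening: 0.0243
finger_force: 0.0
```

Call:
send_rows(motion=[[0,0,0,0,0,-7,0.48],[0,0,0,0,0,-7,0.48],[0,0,0,0,0,-7,0.48],[0,0,0,0,0,-7,0.48],[0,0,0,0,0,-7,0.48]])

```text
time_s: 8.05
position: [0.5066, -0.0594, 0.2003]
tcp_rot: [180.0, -0.1, 6.8]
force: [0.7, 0.2, 1.1]
opening: 0.024
finger_force: 0.0
```

Call:
send_rows(motion=[[0,0,0,0,0,-7,0.48],[0,0,0,0,0,-7,0.48],[0,0,0,0,0,-7,0.48],[0,0,0,0,0,-7,0.48],[0,0,0,0,0,-7,0.48]])

```text
time_s: 8.47
position: [0.5067, -0.0594, 0.2004]
tcp_rot: [179.9, -0.1, 41.8]
force: [0.2, 1.0, -0.6]
opening: 0.0238
finger_force: 0.0
```

Call:
send_rows(motion=[[0,0,0,0,0,-7,0.48],[0,0,0,0,0,-7,0.48],[0,0,0,0,0,-7,0.48],[0,0,0,0,0,-7,0.48],[0,0,0,0,0,-7,0.48]])

```text
time_s: 8.88
position: [0.5066, -0.0594, 0.2004]
tcp_rot: [179.9, 0.0, 76.8]
force: [-0.2, -0.1, -0.6]
opening: 0.0235
finger_force: 0.0
```

Call:
send_rows(motion=[[0,0,0,0,0,-7,0.48],[0,0,0,0,0,-7,0.48],[0,0,0,0,0,-7,0.48],[0,0,0,0,0,-7,0.48],[0,0,0,0,0,-7,0.48]])

```text
time_s: 9.3
position: [0.5066, -0.0594, 0.2004]
tcp_rot: [179.9, 0.1, 111.8]
force: [-0.5, 0.2, -0.6]
opening: 0.0236
finger_force: 0.0
```

Call:
send_rows(motion=[[0,0,0,0,0,-7,0.48],[0,0,0,0,0,-7,0.48],[0,0,0,0,0,-7,0.48],[0,0,0,0,0,-7,0.48],[0,0,0,0,0,0,0.48]])

```text
time_s: 9.72
position: [0.5066, -0.0594, 0.2004]
tcp_rot: [180.0, 0.1, 139.7]
force: [0.1, 0.6, -0.0]
opening: 0.0237
finger_force: 0.0
```

Call:
send_rows(motion=[[0,0,0,0,0,-6.8,0.48],[0,0,0,0,0,-6.8,0.48],[0,0,0,0,0,-6.8,0.48],[0,0,0,0,0,-6.8,0.48],[0,0,35,0,0,0,0.48]])

```text
time_s: 10.13
position: [0.5105, -0.0604, 0.1704]
tcp_rot: [-180.0, 0.8, 166.8]
force: [1.1, -1.1, -0.5]
opening: 0.0237
finger_force: 0.0
```

Call:
send_rows(motion=[[0,0,35,0,0,0,0.48],[0,0,28,0,0,0,0.48],[0,0,10,0,0,0,0.48],[0,0,5,0,0,0,0.48],[0,0,0,0,0,0,0.48]])

```text
time_s: 10.55
position: [0.5064, -0.0593, 0.0871]
tcp_rot: [-180.0, -0.0, 166.5]
force: [0.5, -0.2, 0.8]
opening: 0.024
finger_force: 0.0
```

Call:
send_rows(motion=[[0,0,15,0,0,0,0.48],[-0.2,3.5,0,0,0,5,0.48],[-0.2,3.5,0,0,0,5,0.48],[-0.2,3.5,0,0,0,5,0.48],[-0.2,3.5,0,0,0,5,0.48]])

```text
time_s: 10.97
position: [0.5127, -0.0468, 0.074]
tcp_rot: [180.0, 0.1, 146.3]
force: [-2.1, -1.5, -0.8]
opening: 0.0236
finger_force: 1.0
```

Call:
send_rows(motion=[[-0.2,3.5,0,0,0,5,0.48],[-0.2,3.5,0,0,0,5,0.48],[-0.2,3.5,0,0,0,5,0.48],[-0.2,3.5,0,0,0,5,0.48],[-0.2,3.5,0,0,0,5,0.48]])

```text
time_s: 11.38
position: [0.5252, -0.0345, 0.0741]
tcp_rot: [179.9, 0.1, 121.3]
force: [-2.8, 0.2, -0.9]
opening: 0.0241
finger_force: 1.0
```

```bash
python3 - <<'E'
from h import *
s=manip.state();print(s["force"],s["joint_pos"][5])
d=s["position"][:2]-[.546,-.067];print(np.hypot(*d),np.degrees(np.arctan2(d[1],d[0])))
E
```

```text
[-2.82132259  0.15319593 -0.91570219] -43.425250159365014
0.03858812516204344 122.68043289904638
```

Call:
send_rows(motion=[[0,3.5,0,0,0,5,0.48],[0,3.5,0,0,0,5,0.48],[0,3.5,0,0,0,5,0.48],[0,3.5,0,0,0,5,0.48],[0,3.5,0,0,0,5,0.48]])

```text
time_s: 11.8
position: [0.5418, -0.0284, 0.0742]
tcp_rot: [179.8, 0.1, 96.3]
force: [-1.0, -2.1, -0.6]
opening: 0.024
finger_force: 0.7
```

Call:
send_rows(motion=[[0,3.5,0,0,0,5,0.48],[0,3.5,0,0,0,5,0.48],[0,3.5,0,0,0,5,0.48],[0,2,0,0,0,3,0.48],[0,1,0,0,0,1,0.48]])

```text
time_s: 12.22
position: [0.5555, -0.0286, 0.0742]
tcp_rot: [179.8, 0.0, 77.5]
force: [-0.5, -0.7, 0.4]
opening: 0.0239
finger_force: 0.5
```

```bash
python3 - <<'E'
from h import *
s=manip.state();print(s["force"],s["joint_pos"][5])
d=s["position"][:2]-[.546,-.067];print(np.hypot(*d),np.degrees(np.arctan2(d[1],d[0])))
E
```

```text
[-0.49872011 -0.73323368  0.35905567] 1.711311808368469
0.03954673488942502 76.12319408638996
```

Call:
send_rows(motion=[[0,1.5,0,0,0,2,0.48],[0,1.5,0,0,0,2,0.48],[0,1.5,0,0,0,2,0.48],[0,1.5,0,0,0,2,0.48],[0,1,0,0,0,1,0.48]])

```text
time_s: 12.63
position: [0.5616, -0.0304, 0.0737]
tcp_rot: [179.9, -0.0, 68.6]
force: [-0.5, 1.4, 1.1]
opening: 0.0239
finger_force: 0.6
```

Call:
send_rows(motion=[[0,1,0,0,0,1,0.48],[0,1,0,0,0,1,0.48],[0,1,0,0,0,1,0.48],[0,1,0,0,0,1,0.48],[0,0,0,0,0,0,0.48]])

```text
time_s: 13.05
position: [0.5648, -0.0318, 0.0723]
tcp_rot: [180.0, -0.0, 64.6]
force: [-0.7, -0.4, 0.3]
opening: 0.0242
finger_force: 0.1
```

Call:
send_rows(motion=[[0,1,0,0,0,1,0.48],[0,1,0,0,0,1,0.48],[0,1,0,0,0,1,0.48],[0,0,0,0,0,0,0.48]])

```text
time_s: 13.38
position: [0.5674, -0.0332, 0.0722]
tcp_rot: [180.0, -0.0, 61.6]
force: [-1.1, 0.3, -1.4]
opening: 0.0242
finger_force: 0.2
```

Call:
send_rows(motion=[[0,1,0,0,0,1,0.48],[0,1,0,0,0,0,0.48],[0,0,0,0,0,0,0.48]])

```text
time_s: 13.63
position: [0.5677, -0.0335, 0.072]
tcp_rot: [-179.8, 0.0, 60.6]
force: [-4.1, 2.0, 4.7]
opening: 0.0242
finger_force: 2.9
```

Call:
send_rows(motion=[[0,1,0,0,0,0,0.48],[0,1,0,0,0,0,0.48],[0,0,0,0,0,0,0.48]])

```text
time_s: 13.88
position: [0.5679, -0.0336, 0.0719]
tcp_rot: [-179.6, 0.1, 60.6]
force: [-9.7, 5.4, 7.3]
opening: 0.024
finger_force: 5.6
```

The latch is at its stop: the force rises with no further motion. I back off to centre the gap, then lift clear.

Call:
send_rows(motion=[[0,-5,0,0,0,0,0.48],[0,-4,0,0,0,0,0.48],[0,0,-15,0,0,0,0.48],[0,0,-35,0,0,0,0.48],[0,0,-40,0,0,0,0.48]])

```text
time_s: 14.3
position: [0.5616, -0.0306, 0.1613]
tcp_rot: [-179.8, 0.1, 60.6]
force: [1.0, -0.9, -0.0]
opening: 0.0238
finger_force: 0.0
```

Call:
send_rows(motion=[[0,0,-40,0,0,0,0.48],[-30,-25,0,0,0,0,0.48],[-30,-25,0,0,0,0,0.48],[-30,-25,0,0,0,0,0.48],[0,0,0,0,0,0,0.48]])

```text
time_s: 14.72
position: [0.4473, -0.073, 0.2017]
tcp_rot: [-179.8, 0.1, 60.6]
force: [0.8, 0.8, -0.2]
opening: 0.0236
finger_force: 0.0
```

```bash
python3 - <<'E'
from h import *
wrist('w3')
b,_=eyes.get_image("side")
B=cv2.resize(b[170:310,210:390],(400,311),interpolation=cv2.INTER_CUBIC)
w=cv2.resize(np.load("w3.npz")["im"],(400,300))
cv2.imwrite("pics/s3.png",np.hstack([w,B[:300]]))
E
```

```text
(no output)
```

View pics/s3.png

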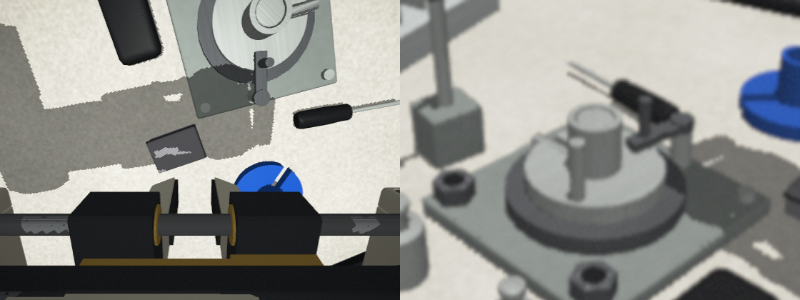

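The composite shows the latch blade pointing at the shaft over the rim (wrist (260,75)) and the platen flat on its seat. The nuts, weights and gauge stand have not moved, and the robot is clear.

```bash
python3 -c "
from h import *
print(ticket.hand_in())"
```

```text
the job is handed in; nothing more can be done
None
```

The platen is turned onto its key and fully seated, the latch is swung in to its stop over the rim, and the job is handed in at about 15 s; the nearby items I could see in the final views had not moved.

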